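Ballast the stop gate's arm and hold it level over its pin

ROBOT

A 6-joint arm with a two-finger parallel gripper is mounted at the origin on the work surface. World frame = base frame: x ahead of the robot, y to its left, z up, the work surface at z = 0. Lengths are in m, angles in rad, forces in N, time in s.
With the tool pointing down it reaches from about 0.25 to 0.85 m from the base axis. Payload 12.5 kg.
Tool frame: the origin (TCP) lies midway between the tips of the shut fingers; the grasp point (between the pads) lies 19 mm behind it; z points along the fingers, y is the direction in which the jaws open and shut (so a half turn about z gives the same grasp; the last joint's range is limited). The gripper opens to 93 mm and grips with 3 to 60 N. Pads are 15 mm wide; open, the fingers measure 128 mm over their backs; the gripper's body (75 mm by 188 mm) begins 65 mm behind the grasp point.
Start: joints at [-1.352, 0.351, 1.652, -0, 1.139, -0.085], TCP at [0.165, -0.525, 0.219] pointing down, gripper open.
Joint ranges: [-2.75, 2.75], [-0.79, 2.1], [0.01, 2.65], [-1.57, 4.71], [0.07, 3.14], [-2.87, 2.87]. Speed limits (rad/s): [2.22, 2.22, 2.79, 3.14, 3.14, 3.14].

INTERFACE

Orientations are given as a rotation vector (axis times angle).
In Python, from plant import env gives the robot as it stands.
- The arm moves only by the tool apply_moves, never from a script. Its argument "commands" is a list that holds one entry, the list of rows, each a list of 7 numbers: the shift along the world's x, y, z in cm, then the turn, a rotation vector about the world's x, y, z in rad, then the gripper command: -1 is fully open, 1 is shut, values between are in proportion. A call has 1 to 8 rows; each row is the pose to reach, as a shift and turn from the pose commanded when the call began; what a row does not reach only later rows make up. A row lasts 1/10 s, in which the tool goes at most 50 mm and 8.59 degrees, less where a joint would pass 70% of its speed; a pose out of reach is approached as far as the arm can. A call with a gripper value outside its range is refused whole. The fingers move at their own pace and stop on an object; "newtons" is the grip in N (left out, the last holds). Time passes only in rows, so rows that repeat a pose let the fingers close. It gives the time, the measured TCP pose, the force and the opening at its end, in the units of the state.
- env.read_state(): the state, without advancing time (a new reading comes with each control period).
- env.read_camera(name): name is "side" or "top" or "wrist"; returns (picture, depth): 400x640x3 uint8, red, green, blue; 400x640 float32, m along the optical axis (not along the pixel's ray), 0 where there is no reading.
- env.camera_info(name): a dict with "fx", "fy", "cx", "cy" (pixels), "position" and "orientation" of the camera in the world; the wrist camera has in their place "mount" (4x4, takes a point from camera to tool coordinates, whose origin is the TCP and whose axes are the flange's). Camera axes: x right, y up, looking along -z (the intrinsics and any distortion apply to the point x, -y, -z); pixel columns grow to the right and rows downward; lengths in m; the calibration is good to about 2 mm. A picture is of the moment at which its call begins: read the wrist's pose just before it. camera_info takes no time and is no camera call.
- env.sign_off(): hands the job in, once; it reports no verdict.
Trained networks look in the newest picture that a camera, given by its name, has taken for a name from the list of things; names that differ only in an ending like _2 or _b are one class to them, and where a whole thing is asked for, a point or a joint stands for the part that bears it (a point fixed in the world has none). Each returns a list of dicts, best first, with "p" (0 to 1); they miss things now and then, are a little off and sometimes report something else, mostly with a low value. They report only what shows in the picture. A call takes as long as a camera call. They do not tell look-alikes from the thing itself.
- env.spot_in(thing, camera): "position" ([x, y, z] in m, in world coordinates, good to about 4 mm: the middle of the surface that is visible of it).
- env.tip_of(thing, camera): "position" ([x, y, z] in m, in world coordinates, good to about 4 mm: a listed point, or the origin of a listed thing).
The state is a dict: "t": time; "joints": joint angles; "joint_vel": joint speeds; "effort": joint torques, N m; "eef_pos": TCP position; "tcp_rot": TCP orientation; "ft_force": force on the tool from outside, world axes, zero at the start; "moment": the same for the moment, N m; "opening": finger opening in m.
Only numpy, scipy, OpenCV 4.12 (cv2) and the standard library are available. Lean on these libraries where they do the work, as an engineer would, in place of code of your own. Each camera call takes 0.05 s, during which the arm holds its last target.

TASK

Pour all six steel balls from the aluminium cup into the square box on the end of the gate arm, then stand the empty cup upright back on the ledge and let it go. Pick up the loaded arm by its bar at its new balance point and finish holding it still and level a few centimetres above the gate stand, its eye straight above the pin and its box above the round seat, touching nothing but your gripper, so that a colleague can grease the pin. Leave the bowl, the jack and the brass feet where they are.

Things in the scene. Friction and masses are not known exactly. Their poses are not given: they have to be found in the camera images.
- gate_box (a point): centre of the open square ballast box on one end of the loose steel gate arm; at start the box stands empty on the ledge. Box 84 x 84 mm outside, 45 mm tall, walls and floor 3 mm, open on top; this point lies 22 mm above its underside. Axes as the arm's: x along the bar from box to eye, y across, z up.
- gate_bar (a point): middle of the gate arm's overall length, in its straight 14 x 14 mm steel bar, 32 mm above the ledge as the arm lies level on its box and a small leg near the eye. x along the bar towards the eye. 105 mm from the box centre. The bar is free from the box wall (63 mm from here towards -x) to the leg (90 mm from here towards +x, 15 mm long, reaching down to the ledge).
- gate_eye (a point): centre of the pivot eye, a flat vertical-axis ring on the arm's other end, 36 mm across, hole 18 mm, 14 mm thick; 235 mm from the box centre along x. Centre 32 mm above the plane of the box underside.
- gate_arm: the loose gate arm; origin under the centre of its box, x along the bar towards the eye, z up. EMPTY it weighs 0.39 kg (give or take 10 %) and balances 125 mm from the box centre towards the eye; with the six balls in the box the balance point moves to about 83 mm from the box centre, that is 41 mm from the box wall. The load is about 0.59 kg.
- cup_mid (a point): centre of the loose aluminium pouring cup with the balls: straight-sided, 50 mm wide (y), 45 mm tall, 3 mm walls, flat floor 33 mm either way along x, closed back at x = +36 mm; this point lies 22.5 mm above its underside. At -x, roughly facing the robot's left, the floor rises as a 35 degree spout, 47 mm wide, its lip 64 mm from the cup centre and 24 mm above the underside.
- cup: the same cup; origin under its centre, axes as above. 0.15 kg; grip it across its 50 mm width. Tipped spout down by more than 35 degrees the balls begin to roll out; by 65 to 80 degrees all leave.
- stand_pin (a point): tip of the upright 12 mm pin on the fixed gate stand, 85 mm above the ledge; below it a 32 mm post. Stand axes: x from seat to pin, z up.
- stand_seat (a point): top centre of the round rubber seat (60 mm across, 30 mm above the ledge) at the other end of the gate stand, 235 mm from the pin. The stand's base plate is 335 x 70 x 12 mm.
- stand: the fixed gate stand; origin under its seat, x towards the pin.
- bowl: maroon composition bowl, 120 mm ball with a small flat foot, bystander; origin under it
- jack: white ceramic jack, 63 mm ball with a small flat foot, bystander; origin under it
- foot0: brass leveling foot, 40 mm disc with a stem, 44 mm tall, bystander; origin under it
- foot1: brass leveling foot, 40 mm disc with a stem, 44 mm tall, bystander; origin under it
- foot2: brass leveling foot, 40 mm disc with a stem, 44 mm tall, bystander; origin under it
- ball0_center (a point): centre of a steel ballast ball, 20 mm across, 33 g; at start one of six in the cup
- ball1_center (a point): centre of a steel ballast ball, 20 mm across, 33 g; at start one of six in the cup
- ball2_center (a point): centre of a steel ballast ball, 20 mm across, 33 g; at start one of six in the cup
- ball3_center (a point): centre of a steel ballast ball, 20 mm across, 33 g; at start one of six in the cup
- ball4_center (a point): centre of a steel ballast ball, 20 mm across, 33 g; at start one of six in the cup
- ball5_center (a point): centre of a steel ballast ball, 20 mm across, 33 g; at start one of six in the cup
There are look-alikes about, which are no part of the job. What is shaped like the cup but blue is not meant.

How it is judged:
By the outcome, as a careful person would: the job done as asked, in the order asked, and still so for the second after the job is handed in, while the arm keeps its last pose, push and grip.
It also fails if it takes over 72 s, if anything falls off the work surface, if the arm or the gripper's body presses on something with over 40 N, if the wrist force passes 120 N, or if a joint passes its speed limit or range.

## Working session

There is one attempt and no reset: what is moved stays moved. The work goes in short steps, Python scripts to look and compute and a tool call to move; the robot and the scene stay as the last step left them, time stands still between calls to the robot, and variables do not carry over. Pictures are saved under pics/ and viewed, and the job is handed in when it is done.

Besides the shell and the picture viewer there is one more tool, called by a JSON object that holds its "api" and its "payload". apply_moves: Moves the arm, as the interface text tells. Its arguments: {"type":"object","properties":{"commands":{"type":"array","items":{"type":"array","items":{"type":"array","items":{"type":"number"}}}},"newtons":{"type":"number"}},"required":["commands"]}

```bash
ls; mkdir -p pics
python3 - <<'E'
from plant import env
import cv2
for n in ("top","side","wrist"):
    s=env.read_state()
    im,d=env.read_camera(n); cv2.imwrite(f"pics/{n}0.png",im[:,:,::-1])
    i=env.camera_info(n); print(n,i)
print(s)
E
```

```text
pics
top {'fx': 441.26837635498384, 'fy': 441.26837635498384, 'cx': 322.82060852901685, 'cy': 200.7363367979711, 'position': array([ 0.30387012, -0.01343826,  1.17888571]), 'orientation': array([ 0.15624427, -0.16721541, -1.65261612])}
side {'fx': 398.51636582777417, 'fy': 398.51636582777417, 'cx': 318.7885968586141, 'cy': 197.33679702038535, 'position': array([0.14855954, 0.54648601, 0.72946042]), 'orientation': array([ 0.31964994, -0.98754396, -2.3349266 ])}
wrist {'fx': 308.3719657536429, 'fy': 308.3719657536429, 'cx': 319.73836558432436, 'cy': 197.53597662175508, 'mount': array([[-9.61711815e-04,  9.61441531e-01,  2.75007741e-01,
         7.64822900e-02],
       [ 9.99999045e-01,  1.19752117e-03, -6.89564919e-04,
        -5.88052015e-04],
       [-9.92303944e-04,  2.75006816e-01, -9.61441765e-01,
        -1.65179806e-01],
       [ 0.00000000e+00,  0.00000000e+00,  0.00000000e+00,
         1.00000000e+00]])}
{'t': 0.1, 'joints': array([-1.35158069e+00,  3.51173173e-01,  1.65233243e+00,  9.12433062e-06,
        1.13910853e+00, -8.46289514e-02]), 'joint_vel': array([-0.0014776 , -0.00093845, -0.00176228, -0.00065517, -0.00037915,
        0.00147005]), 'effort': array([ 2.66399747e-04, -4.98028493e+01, -2.85705364e+01,  6.99645909e-02,
        2.38265778e-02, -2.84026720e-05]), 'eef_pos': array([ 0.16450103, -0.52450929,  0.21817081]), 'tcp_rot': array([-3.10440067e+00, -4.75283869e-01,  9.48775074e-05]), 'ft_force': array([ 0.03829147,  0.35316291, -0.00156404]), 'moment': array([-0.0108576 ,  0.03323691, -0.01770887]), 'opening': 0.09299512559767188}
```

View pics/top0.png

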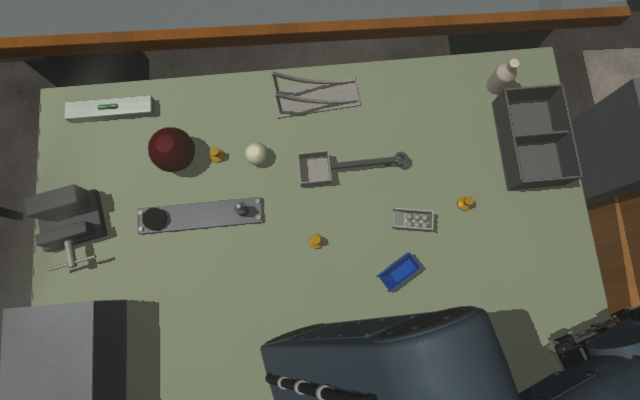

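View pics/side0.png

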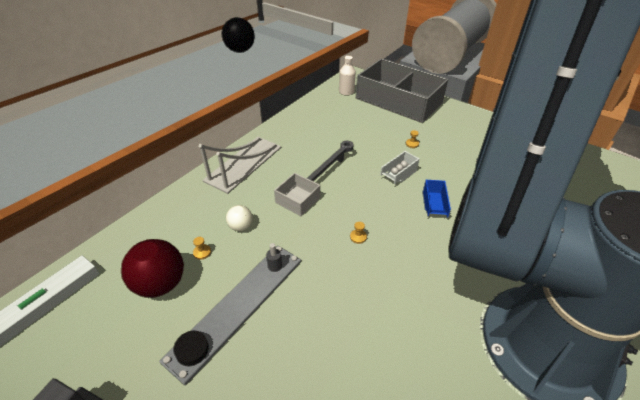

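View pics/wrist0.png

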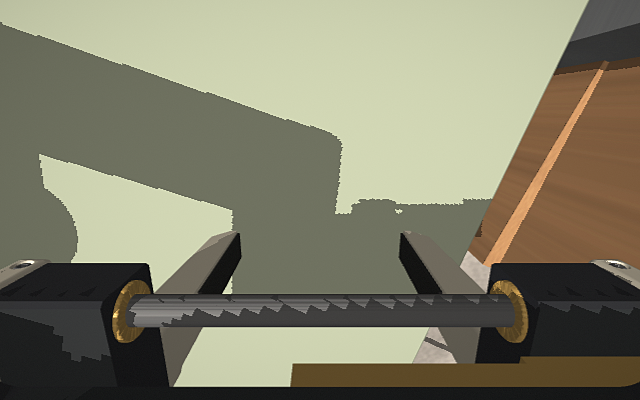

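```bash
cat > h.py <<'E'
from plant import env
import numpy as np, cv2
from scipy.spatial.transform import Rotation as R
def campose(n,s=None):
    i=env.camera_info(n)
    if 'mount' in i:
        s=s or env.read_state(); T=np.eye(4); T[:3,:3]=R.from_rotvec(s['tcp_rot']).as_matrix(); T[:3,3]=s['eef_pos']; M=T@i['mount']
        return i,M[:3,:3],M[:3,3]
    return i,R.from_rotvec(i['orientation']).as_matrix(),np.array(i['position'])
def proj(n,p,s=None):
    i,Rm,t=campose(n,s); q=Rm.T@(np.array(p)-t)
    return i['fx']*q[0]/-q[2]+i['cx'], i['fy']*-q[1]/-q[2]+i['cy']
def cloud(n,d,s=None):
    i,Rm,t=campose(n,s); v,u=np.mgrid[:400,:640]
    P=np.stack([(u-i['cx'])/i['fx']*d,-(v-i['cy'])/i['fy']*d,-d],-1)
    return P@Rm.T+t
E
python3 - <<'E'
from h import *
for n in ("top","side"):
    env.read_camera(n)
    for th in ["gate_box","gate_bar","gate_eye","cup_mid","cup","stand_pin","stand_seat"]:
        for r in env.tip_of(th,n)[:3]:
            print(n,th,np.round(r['position'],3),round(r['p'],2),np.round(proj(n,r['position'])))
print(env.read_state()['t'])
E
```

```text
top gate_box [ 0.635 -0.017  0.022] 0.79 [314. 168.]
top gate_bar [ 0.634 -0.126  0.03 ] 0.79 [354. 164.]
top gate_bar [ 0.637 -0.253  0.028] 0.74 [401. 159.]
top gate_eye [ 0.637 -0.253  0.028] 0.71 [401. 159.]
top gate_eye [ 0.452 -0.297  0.013] 0.35 [425. 226.]
top cup_mid [ 0.343 -0.224  0.021] 0.93 [403. 269.]
top cup [ 0.346 -0.227 -0.002] 0.62 [403. 268.]
top cup [ 0.466 -0.278 -0.002] 0.57 [416. 222.]
top stand_pin [0.536 0.177 0.084] 0.82 [241. 205.]
top stand_seat [0.534 0.422 0.031] 0.86 [152. 218.]
top stand_seat [ 0.473 -0.282  0.015] 0.65 [418. 218.]
side gate_box [ 0.63  -0.023  0.022] 0.67 [299. 192.]
side gate_bar [ 0.634 -0.126  0.036] 0.57 [321. 167.]
side gate_bar [ 0.468 -0.283  0.019] 0.41 [402. 166.]
side gate_eye [ 0.636 -0.254  0.036] 0.66 [347. 144.]
side cup_mid [ 0.466 -0.278  0.02 ] 0.88 [402. 167.]
side cup_mid [ 0.348 -0.228  0.02 ] 0.75 [434. 194.]
side cup [ 0.464 -0.281 -0.001] 0.81 [402. 172.]
side cup [ 0.345 -0.222  0.004] 0.78 [433. 200.]
side stand_pin [0.531 0.184 0.084] 0.95 [273. 246.]
side stand_seat [0.53  0.417 0.034] 0.81 [190. 345.]
0.95
```

Top picture: the silver cup with balls is at (414,219), side (400,167). Look-alikes are the blue cup at (400,271), the two-cell tray at (540,138) and the wire rack at (315,97). The gate arm has its box at (316,168) and eye at (401,159); the stand has its seat at (153,218) and pin at (241,207). I choose the silver cup and check it in a close crop.

Run:
```python
from h import *
im,d=env.read_camera("top"); np.save("topd.npy",d); np.save("topi.npy",im)
c=im[185:300,290:490]; a=cv2.resize(c,None,fx=4,fy=4,interpolation=cv2.INTER_CUBIC); cv2.imwrite("pics/cropcup.png",a[:,:,::-1])
P=cloud("top",d)
# table plane
m=(d>0)&(P[:,:,2]>-.02)&(P[:,:,2]<.012); 
print("table z med",np.median(P[:,:,2][m]))
def seg(u0,u1,v0,v1,z0,z1):
    Q=P[v0:v1,u0:u1].reshape(-1,3); dd=d[v0:v1,u0:u1].ravel(); Q=Q[(dd>0)&(Q[:,2]>z0)&(Q[:,2]<z1)]
    r=cv2.minAreaRect((Q[:,:2]*1000).astype(np.float32)); return len(Q),r,Q[:,2].max()
print("cup",seg(385,445,200,238,.008,.06))
print("cup rim",seg(385,445,200,238,.035,.06))
print("box",seg(292,334,148,190,.010,.06)); print("boxrim",seg(292,334,148,190,.037,.06))
print("bar",seg(338,388,148,180,.022,.05)); print("eye",seg(390,415,145,175,.02,.05))
print("stand",seg(130,270,190,245,.006,.02)); print("seat",seg(130,180,200,235,.022,.04));print("pin",seg(225,255,190,225,.03,.1))
```

```text
table z med -0.0012050729469258448
cup (689, ((470.7706298828125, -260.60650634765625), (102.75492095947266, 51.1258430480957), 80.54451751708984), np.float64(0.048851562776554225))
cup rim (165, ((470.9282531738281, -260.5921630859375), (102.7530746459961, 50.78287887573242), 80.63969421386719), np.float64(0.048851562776554225))
box (380, ((633.21435546875, -20.871826171875), (85.56514739990234, 94.18787384033203), 0.8418342471122742), np.float64(0.05018173374431156))
boxrim (191, ((633.21435546875, -20.871826171875), (85.56514739990234, 94.18787384033203), 0.8418342471122742), np.float64(0.05018173374431156))
bar (321, ((636.2107543945312, -147.8394317626953), (15.963135719299316, 134.6275177001953), 1.7007774114608765), np.float64(0.042921614174344924))
eye (167, ((635.2966918945312, -245.99606323242188), (37.21063995361328, 46.14078140258789), 30.74618911743164), np.float64(0.04427508582668671))
stand (2572, ((516.2489624023438, 310.972900390625), (353.54638671875, 123.15611267089844), 87.63977813720703), np.float64(0.019992880402170288))
seat (420, ((533.9412841796875, 419.52069091796875), (59.80549240112305, 58.77268600463867), 50.74612045288086), np.float64(0.03582116686613679))
pin (135, ((535.4005737304688, 184.4425506591797), (30.485870361328125, 29.26569938659668), 41.02970504760742), np.float64(0.08682709628509078))
```

View pics/cropcup.png

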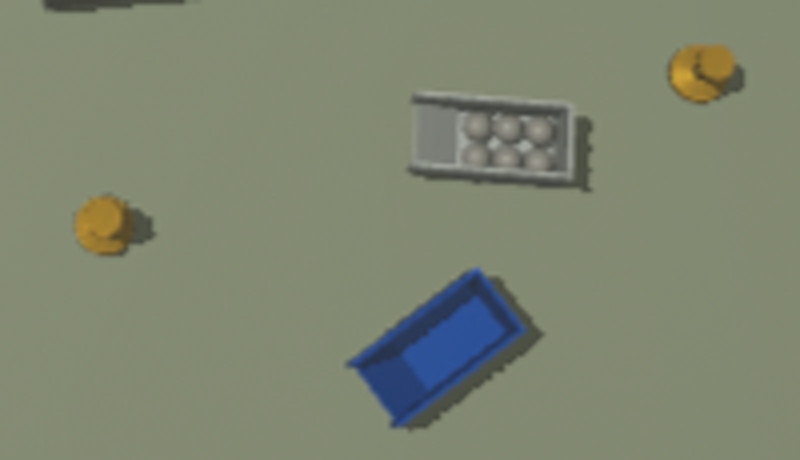

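The crop confirms it: silver cup with six balls at crop (495,140), spout end on the left (+y, slightly +x). The blue one at crop (440,345) is empty and not meant. Next I set up the kinematics, to check the pour tilt is reachable.

Run:
```python
from h import *
s=env.read_state(); print(s['t']); print(R.from_rotvec(s['tcp_rot']).as_matrix().round(3))
print([a for a in dir(env) if a[0]!='_'])
```

```text
1.0
[[ 0.954  0.299  0.   ]
 [ 0.299 -0.954 -0.   ]
 [ 0.     0.    -1.   ]]
['MotionError', 'camera_info', 'read_camera', 'read_state', 'sign_off', 'spot_in', 'tip_of']
```

{"api": "apply_moves", "payload": {"commands": [[[3,3,2,0,0,0,-1],[7,7,4,0,0,0,-1],[10,11,5,0,0,0,-1],[14,15,5,0,0,0.1,-1],[18,18,4,0,0,0.2,-1],[22,21,3,0,0,0.3,-1],[26,23,2,0,0,0.35,-1],[26,23,2,0,0,0.35,-1]]]}}

```text
t: 1.8
eef_pos: [0.427, -0.2922, 0.2378]
tcp_rot: [-2.972, -1.015, -0.0]
ft_force: [-0.9, 0.4, 0.7]
opening: 0.0934
```

Run:
```python
from h import *
s=env.read_state(); print(s['joints'].round(4), s['eef_pos'].round(4)); 
q=s['joints']
M=R.from_euler('ZYZYZ',[q[0],q[1]+q[2],q[3],q[4],q[5]+np.pi/2]).as_matrix(); print(M.round(3)); print(R.from_rotvec(s['tcp_rot']).as_matrix().round(3))
```

```text
[-6.9040e-01  2.7180e-01  1.7115e+00  6.0000e-04  1.1591e+00  2.2160e-01] [ 0.427  -0.2922  0.2378]Traceback (most recent call last):
  File "<stdin>", line 4, in <module>
  File "scipy/spatial/transform/_rotation.pyx", line 1413, in scipy.spatial.transform._rotation.Rotation.from_euler
ValueError: Expected axis specification to be a non-empty string of upto 3 characters, got ZYZYZ
```

{"api": "apply_moves", "payload": {"commands": [[[0,2,2,0.1,0,-0.1,-1],[0,4,4,0.2,0,-0.3,-1],[-2,4,4,0.3,0.1,-0.3,-1],[-2,4,4,0.3,0.1,-0.3,-1]]]}}

```text
t: 2.2
eef_pos: [0.4035, -0.2558, 0.2788]
tcp_rot: [-2.781, -0.489, -0.001]
ft_force: [0.2, 0.4, -0.3]
opening: 0.0927
```

Run:
```python
from h import *
s=env.read_state(); print(s['joints'].tolist(), s['eef_pos'].tolist()); 
q=s['joints']
for sg in (1,-1):
  M=R.from_euler('ZYZYZ',[q[0],q[1]+q[2],sg*q[3],q[4],q[5]+np.pi/2]).as_matrix(); print(M.round(3))
print(R.from_rotvec(s['tcp_rot']).as_matrix().round(3))
```

```text
[-0.770562206319509, 0.28786060572721683, 1.620646382626207, 0.18533918830737556, 1.4946634586771497, 0.41393479741264216] [0.4035135514485928, -0.25582981510385194, 0.2788494467744501]Traceback (most recent call last):
  File "<stdin>", line 5, in <module>
  File "scipy/spatial/transform/_rotation.pyx", line 1413, in scipy.spatial.transform._rotation.Rotation.from_euler
ValueError: Expected axis specification to be a non-empty string of upto 3 characters, got ZYZYZ
```

```bash
cat > data.py <<'E'
D=[([-1.35158069,.351173173,1.65233243,0,1.13910853,-.0846289514],[.16450103,-.52450929,.21817081],[-3.10440067,-.475283869,9.5e-5]),
([-.6904,.2718,1.7115,.0006,1.1591,.2216],[.427,-.2922,.2378],[-2.972,-1.015,0]),
([-0.770562206319509, 0.28786060572721683, 1.620646382626207, 0.18533918830737556, 1.4946634586771497, 0.41393479741264216], [0.4035135514485928, -0.25582981510385194, 0.2788494467744501],[-2.781,-.489,-.001])]
E
cat > fk.py <<'E'
import numpy as np
from scipy.spatial.transform import Rotation as R
from scipy.optimize import least_squares
from data import D
def E(ax,a): return R.from_euler(ax,a)
def fk(q,p,s4=1):
    a,b,h,L1,e2,L2,L3=p
    r1=E('z',q[0]); r2=r1*E('y',q[1]); r3=r2*E('y',q[2]); r5=r3*E('z',s4*q[3])*E('y',q[4])
    pos=r1.apply([a,b*0,h])+r2.apply([0,0,L1])+r3.apply([e2,0,L2])+r5.apply([0,b,L3])
    return pos, r5*E('z',q[5]+np.pi/2)
E
python3 - <<'E'
from fk import *
for s4 in (1,-1):
  for q,x,r in D: print(s4,(fk(q,[0]*7,s4)[1].inv()*R.from_rotvec(r)).magnitude())
import fk as F
f=lambda p: np.concatenate([F.fk(q,p,1)[0]-np.array(x) for q,x,r in D]+[1e-3*(np.array(p)-[0.0,.05,.4,.4,0,.4,.25])])
r=least_squares(f,[0,.05,.4,.4,0,.4,.25]); print(r.x.round(4), r.fun.round(5))
E
```

```text
1 9.05250566919011e-06
1 0.0003642980871561091
1 0.0003388010859705071
-1 9.05250566919011e-06
-1 0.0013829196038562166
-1 0.3706668065781539
[0.0926 0.0465 0.2392 0.4902 0.0597 0.3437 0.2822] [ 2.00e-05 -2.60e-04  8.10e-04 -2.60e-04  1.80e-04 -1.03e-03  6.00e-05
 -3.00e-05  2.20e-04  9.00e-05 -0.00e+00 -1.60e-04  9.00e-05  6.00e-05
 -6.00e-05  3.00e-05]
```

```bash
cat >> fk.py <<'E'
P0=[0.0926,0.0465,0.2392,0.4902,0.0597,0.3437,0.2822]
lo=np.array([-2.75,-.79,.01,-1.57,.07,-2.87]); hi=np.array([2.75,2.1,2.65,4.71,3.14,2.87])
def ik(x,r,q0,P=P0):
    def f(q):
        p,o=fk(q,P); return np.concatenate([(p-x)*5,(r.inv()*o).as_rotvec()])
    s=least_squares(f,np.clip(q0,lo+1e-3,hi-1e-3),bounds=(lo,hi)); return s.x,np.abs(s.fun).max()
def tool(sx,sy,theta):
    # tool down with x along (sx,sy), then tipped: heading h=(hx,hy) nose down by theta
    pass
E
python3 - <<'E'
from fk import *
q0=D[1][0]
for sgn in (1,-1):
  for head in (70,80,90,100):
    s=np.array([np.cos(np.radians(head)),np.sin(np.radians(head)),0]); z=np.array([0,0,1.]); axis=np.cross(s,z)*-1 # rotation axis taking s->-z
    axis=np.cross(s,-z)
    tx=sgn*s; tz=-z; ty=np.cross(tz,tx); base=R.from_matrix(np.array([tx,ty,tz]).T)
    lip=np.array([.635,-.045,.062]); q=np.array(q0); 
    if sgn<0: q=np.array([q0[0]+.2,.3,1.6,0,1.2,q0[5]+2.3])
    for th in (0,20,40,50,60,70,80):
        rot=R.from_rotvec(axis*np.radians(th)); 
        # lip rel. grasp point (26 above underside): s*64mm, -2mm z ; TCP rel grasp: -19mm z
        g=lip-rot.apply(s*.064+z*-.002); tcp=g+rot.apply([0,0,-.019])
        q,e=ik(tcp,rot*base,q); print(sgn,head,th,q.round(2),round(e,4),tcp.round(3))
E
```

```text
1 70 0 [-0.24  0.72  1.62  0.    0.8   0.1 ] 0.0 [ 0.613 -0.105  0.045]
1 70 20 [-0.09  0.73  1.5  -0.39  1.04  0.48] 0.0 [ 0.612 -0.107  0.068]
1 70 40 [ 0.05  0.81  1.37 -0.66  1.33  0.68] 0.0 [ 0.614 -0.101  0.09 ]
1 70 50 [ 0.11  0.87  1.31 -0.76  1.48  0.74] 0.0 [ 0.616 -0.096  0.1  ]
1 70 60 [ 0.16  0.95  1.24 -0.86  1.62  0.77] 0.0 [ 0.619 -0.089  0.109]
1 70 70 [ 0.2   1.02  1.18 -0.96  1.76  0.79] 0.0 [ 0.622 -0.081  0.116]
1 70 80 [ 0.23  1.11  1.11 -1.06  1.9   0.79] 0.0 [ 0.625 -0.071  0.122]
1 80 0 [-0.24  0.73  1.59 -0.    0.82 -0.07] 0.0 [ 0.624 -0.108  0.045]
1 80 20 [-0.09  0.72  1.51 -0.42  0.98  0.34] 0.0 [ 0.624 -0.11   0.068]
1 80 40 [ 0.06  0.79  1.43 -0.73  1.22  0.6 ] 0.0 [ 0.625 -0.104  0.09 ]
1 80 50 [ 0.13  0.84  1.39 -0.85  1.36  0.68] 0.0 [ 0.626 -0.098  0.1  ]
1 80 60 [ 0.18  0.91  1.34 -0.95  1.49  0.75] 0.0 [ 0.627 -0.091  0.109]
1 80 70 [ 0.23  0.98  1.29 -1.05  1.63  0.79] 0.0 [ 0.628 -0.082  0.116]
1 80 80 [ 0.26  1.06  1.24 -1.14  1.76  0.82] 0.0 [ 0.63  -0.072  0.122]
1 90 0 [-0.24  0.74  1.55 -0.    0.85 -0.24] 0.0 [ 0.635 -0.109  0.045]
1 90 20 
[... 2400 characters left out ...]
109]
-1 90 70 [ 0.12  0.88  1.11 -0.83  1.58  2.87] 0.6888 [ 0.635 -0.083  0.116]
-1 90 80 [ 0.2   1.57  0.01 -1.54  2.36  2.87] 0.6124 [ 0.635 -0.073  0.122]
-1 100 0 [-0.24  0.76  1.52  0.    0.87  2.73] 0.0 [ 0.646 -0.108  0.045]
-1 100 20 [-0.16  0.7   1.54 -0.26  0.83  2.87] 0.1355 [ 0.646 -0.11   0.068]
-1 100 40 [-0.1   0.66  1.51 -0.45  0.91  2.87] 0.3295 [ 0.645 -0.104  0.09 ]
-1 100 50 [-0.05  0.66  1.47 -0.55  1.    2.87] 0.4101 [ 0.644 -0.098  0.1  ]
-1 100 60 [ 0.01  0.68  1.41 -0.66  1.11  2.87] 0.4706 [ 0.643 -0.091  0.109]
-1 100 70 [ 0.09  0.73  1.33 -0.79  1.27  2.87] 0.5682 [ 0.642 -0.082  0.116]
-1 100 80 [ 0.17  0.84  1.21 -0.94  1.48  2.87] 0.6883 [ 0.64  -0.072  0.122]
```

```bash
cat >> fk.py <<'E'
Z=np.array([0,0,1.])
def cuppose(head,th,pre,lip=None,mid=None,hg=.026):
    """tool pose (tcp, R) for cup heading (deg), cup nose-down th, tool leaning back by pre; lip or grasp point given"""
    s=np.array([np.cos(np.radians(head)),np.sin(np.radians(head)),0]); ax=np.cross(s,-Z)
    base=R.from_matrix(np.array([s,np.cross(-Z,s),-Z]).T)
    rc=R.from_rotvec(ax*np.radians(th)); rt=R.from_rotvec(ax*np.radians(th-pre))
    g=np.array(mid) if mid is not None else np.array(lip)-rc.apply(s*.064+Z*(.024-hg))
    return g+rt.apply(-.019*Z), rt*base
E
python3 - <<'E'
from fk import *
q0=D[1][0]
for head,pre in ((80.5,25),(80.5,35),(90,25),(90,35)):
    t,r=cuppose(80.5,0,pre,mid=[.4687,-.2744,.026]); q,e=ik(t,r,q0); print(pre,'grasp',q.round(2),round(e,4),t.round(4))
    for th in (0,40,60,75,85):
        t,r=cuppose(head,th,pre,lip=[.635,-.045,.056]); q,e=ik(t,r,q); cam=t+r.apply([.076,0,-.165]); print(head,pre,th,q.round(2),round(e,4),t.round(3),'cam',cam.round(3),'wr',(t-r.apply([0,0,.28])).round(3))
E
```

```text
25 grasp [-0.78  0.81  1.79  0.47  0.86 -0.98] 0.0 [ 0.47   -0.2665  0.0088]
80.5 25 0 [-0.41  0.8   1.63  0.55  0.9  -0.63] 0.0 [ 0.626 -0.1    0.041] cam [ 0.626 -0.101  0.222] wr [ 0.606 -0.217  0.295]
80.5 25 40 [-0.11  0.69  1.52 -0.32  0.97  0.24] 0.0 [ 0.626 -0.097  0.08 ] cam [0.645 0.018 0.22 ] wr [ 0.638 -0.025  0.351]
80.5 25 60 [ 0.06  0.75  1.43 -0.65  1.19  0.54] 0.0 [ 0.628 -0.086  0.097] cam [0.654 0.069 0.188] wr [0.655 0.073 0.326]
80.5 25 75 [ 0.16  0.84  1.36 -0.83  1.39  0.68] 0.0 [ 0.63  -0.074  0.106] cam [0.659 0.099 0.154] wr [0.666 0.138 0.286]
80.5 25 85 [ 0.22  0.91  1.31 -0.93  1.52  0.74] 0.0 [ 0.632 -0.065  0.11 ] cam [0.662 0.114 0.127] wr [0.672 0.174 0.25 ]
35 grasp [-0.83  0.87  1.74  0.56  1.02 -1.08] 0.0 [ 0.4705 -0.2637  0.0104]
80.5 35 0 [-0.46  0.85  1.62  0.71  1.   -0.79] 0.0 [ 0.626 -0.097  0.042] cam [ 0.621 -0.129  0.221] wr [ 0.6   -0.256  0.272]
80.5 35 40 [-0.18  0.68  1.55 -0.11  0.92  0.05] 0.0 [ 0.627 -0.094  0.08 ] cam [ 0.642 -0.005  0.237] wr [ 0.631 -0.07   0.359]
80.5 35 60 [-0.01  0.71  1.47 -0.49  1.1   0.41] 0.0 [ 0.629 -0.08
[... 985 characters left out ...]
 0.25 ]
35 grasp [-0.83  0.87  1.74  0.56  1.02 -1.08] 0.0 [ 0.4705 -0.2637  0.0104]
90 35 0 [-0.44  0.89  1.5   0.61  1.13 -0.82] 0.0 [ 0.635 -0.098  0.042] cam [ 0.635 -0.13   0.221] wr [ 0.635 -0.259  0.272]
90 35 40 [-0.18  0.68  1.53 -0.11  0.91 -0.12] 0.0 [ 0.635 -0.094  0.08 ] cam [ 0.635 -0.004  0.237] wr [ 0.635 -0.07   0.359]
90 35 60 [-0.01  0.69  1.5  -0.52  1.01  0.29] 0.0 [ 0.635 -0.083  0.095] cam [0.635 0.055 0.213] wr [0.635 0.035 0.349]
90 35 75 [ 0.12  0.74  1.47 -0.77  1.16  0.52] 0.0 [ 0.635 -0.072  0.104] cam [0.635 0.092 0.181] wr [0.635 0.108 0.318]
90 35 85 [ 0.19  0.8   1.45 -0.9   1.28  0.65] 0.0 [ 0.635 -0.063  0.108] cam [0.635 0.112 0.156] wr [0.635 0.151 0.288]
```

```bash
cat >> fk.py <<'E'
def delta(t,r,s,grip=-1):
    d=(np.array(t)-s['eef_pos'])*100; w=(r*R.from_rotvec(s['tcp_rot']).inv()).as_rotvec(); return d.round(2).tolist(), w.round(3).tolist(), round(np.degrees(np.linalg.norm(w)),1)
E
python3 - <<'E'
from fk import *; from plant import env
s=env.read_state()
t,r=cuppose(80.5,0,25,mid=[.4687,-.2744,.126]); print(delta(t,r,s)); print(s['t'])
E
```

```text
([6.65, -1.07, -17.01], [0.097, -0.497, 0.967], np.float64(62.6))
2.2
```

{"api": "apply_moves", "payload": {"commands": [[[0.8,-0.1,-2,0.012,-0.062,0.121,-1],[1.7,-0.3,-4,0.024,-0.124,0.242,-1],[2.5,-0.4,-6,0.036,-0.186,0.363,-1],[3.3,-0.5,-8,0.049,-0.249,0.484,-1],[4.2,-0.7,-10,0.061,-0.311,0.604,-1],[5,-0.8,-12.5,0.073,-0.373,0.725,-1],[5.8,-1,-15,0.085,-0.435,0.846,-1],[6.65,-1.07,-17,0.097,-0.497,0.967,-1]]]}}

```text
t: 3.0
eef_pos: [0.471, -0.2658, 0.1069]
tcp_rot: [-2.148, -1.833, -0.482]
ft_force: [0.3, 0.5, 1.1]
opening: 0.0929
```

Run:
```python
from h import *
from fk import *
env.read_camera("top")
s=env.read_state(); im,d=env.read_camera("wrist"); cv2.imwrite("pics/w1.png",im[:,:,::-1])
t,r=cuppose(80.5,0,25,mid=[.4687,-.2744,.126]); print(delta(t,r,s)); print(fk(s['joints'],P0)[0]-s['eef_pos'])
P=cloud("wrist",d,s)
m=(d>0)&(P[...,2]>.038)&(P[...,2]<.055)&(abs(P[...,0]-.47)<.06)&(abs(P[...,1]+.26)<.08)
Q=P[m]; print(len(Q), cv2.minAreaRect((Q[:,:2]*1000).astype(np.float32)))
for th in("cup","cup_mid"):
    for x in env.tip_of(th,"wrist"): print(th,np.round(x['position'],4),x['p'])
i,Rm,tt=campose("wrist",s); print(proj("wrist",[.4687,-.2744,.045],s))
```

```text
([-0.08, -0.13, 0.46], [-0.001, 0.008, -0.014], np.float64(0.9))
[ 0.01214476 -0.01455054  0.03655661]
986 ((469.7728271484375, -256.8266296386719), (88.10736846923828, 49.70426940917969), 80.3745346069336)
cup [ 0.4686 -0.2811  0.0039] 0.89
cup [ 0.3473 -0.2222  0.0022] 0.77
cup_mid [ 0.4633 -0.2832  0.0213] 0.69
cup_mid [ 0.3416 -0.2226  0.0212] 0.65
(np.float64(318.3749879657684), np.float64(258.4644157352555))
```

View pics/w1.png

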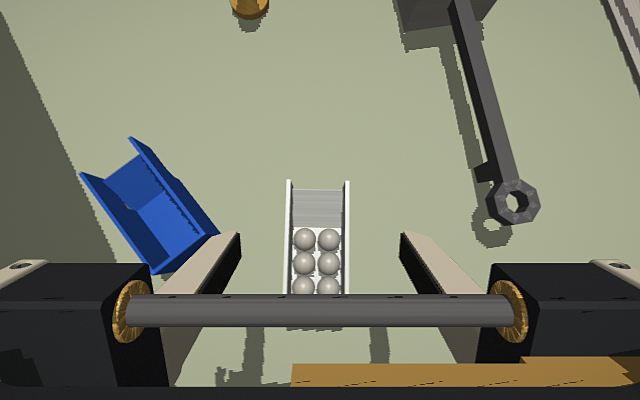

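```bash
python3 - <<'E'
from h import *
im=np.load("topi.npy").astype(int); d=np.load("topd.npy"); P=cloud("top",d)
m=(im[...,2]>im[...,0]+40)&(d>0); Q=P[m]; 
a=np.radians(80.5); s=np.array([np.cos(a),np.sin(a)]); n=np.array([s[1],-s[0]])
v=Q[:,:2]-[.468,-.2748]; A=v@s; B=v@n
print(len(Q)); 
for lo in range(-60,60,10):
    k=(A*1000>lo)&(A*1000<=lo+10); 
    if k.any(): print(lo,(B[k]*1000).max().round())
E
python3 - <<'E'
import sys; sys.path.insert(0,'.')
from fk import *; import fk as F
from plant import env
s=env.read_state(); print(s['joints'].tolist(),s['eef_pos'].tolist())
D2=D+[(s['joints'],s['eef_pos'],s['tcp_rot'])]
def fk2(q,p):
    a,b,h,L1,e2,L2,L3,b5,x5=p
    r1=E('z',q[0]); r2=r1*E('y',q[1]); r3=r2*E('y',q[2]); r5=r3*E('z',q[3])*E('y',q[4])
    return r1.apply([a,b,h])+r2.apply([0,0,L1])+r3.apply([e2,0,L2])+r5.apply([x5,b5,L3])
f=lambda p: np.concatenate([fk2(q,p)-np.array(x) for q,x,r in D2]+[1e-3*(np.array(p)-[0.0,.0,.4,.4,0,.4,.25,0,0])])
r=least_squares(f,[0,.05,.4,.4,0,.4,.25,0,0]); print(r.x.round(4), r.fun[:12].round(5))
E
```

```text
790
-30 -121.0
-20 -111.0
-10 -101.0
0 -89.0
10 -91.0
20 -88.0
30 -94.0
40 -103.0
50 -111.0
[-0.7805478928199243, 0.5883604455035927, 1.6520461279005423, 0.382391964451727, 1.18763204610403, -0.8089416538231159] [0.4709034746446144, -0.26572116113419936, 0.1087464466585611]
[-2.000e-04  4.640e-02  2.588e-01  4.883e-01  4.160e-02  4.379e-01
  2.776e-01  1.000e-04 -1.000e-04] [-1.e-05  0.e+00  2.e-05 -0.e+00 -0.e+00 -1.e-05  1.e-05  0.e+00  0.e+00
  0.e+00 -0.e+00 -0.e+00]
```

```bash
cat >> fk.py <<'E'
PP=[0,.0464,.2588,.4883,.0416,.4379,.2776]
def fk(q,p=PP,s4=1):
    a,b,h,L1,e2,L2,L3=p
    r1=E('z',q[0]); r2=r1*E('y',q[1]); r3=r2*E('y',q[2]); r5=r3*E('z',q[3])*E('y',q[4])
    return r1.apply([a,b,h])+r2.apply([0,0,L1])+r3.apply([e2,0,L2])+r5.apply([0,0,L3]), r5*E('z',q[5]+np.pi/2)
P0=PP
ik.__defaults__=(PP,)
E
python3 - <<'E'
from fk import *; from plant import env
s=env.read_state(); q=s['joints']
t,r=cuppose(80.5,0,25,mid=[.468,-.2748,.026]); print(delta(t,r,s)); q,e=ik(t,r,q); print('grasp',q.round(2),e)
for th in (0,40,60,75,85):
    t,r=cuppose(80.5,th,25,lip=[.635,-.045,.056]); q,e=ik(t,r,q); print(th,q.round(2),round(e,4),t.round(3))
    t2,r2=cuppose(80.5,th,25,lip=[.635,-.045,.15]); print(ik(t2,r2,q)[1].round(4))
E
```

```text
([-0.16, -0.12, -10.0], [0.001, 0.002, 0.002], np.float64(0.2))
grasp [-0.78  0.75  1.68  0.42  1.02 -0.89] 1.7503221094727905e-11
0 [-0.41  0.77  1.52  0.5   1.03 -0.55] 0.0 [ 0.626 -0.1    0.041]
0.0
40 [-0.11  0.68  1.52 -0.32  0.98  0.23] 0.0 [ 0.626 -0.097  0.08 ]
0.0
60 [ 0.04  0.74  1.47 -0.66  1.16  0.54] 0.0 [ 0.628 -0.086  0.097]
0.0
75 [ 0.13  0.83  1.41 -0.85  1.35  0.69] 0.0 [ 0.63  -0.074  0.106]
0.0
85 [ 0.18  0.9   1.37 -0.96  1.48  0.76] 0.0 [ 0.632 -0.065  0.11 ]
0.0
```

Reachable. Descend and grip.

{"api": "apply_moves", "payload": {"commands": [[[-0.1,-0.1,-3,0,0,0,-1],[-0.2,-0.1,-6,0,0,0,-1],[-0.2,-0.1,-8.5,0,0,0,-1],[-0.2,-0.1,-10,0,0,0,-1],[-0.2,-0.1,-10,0,0,0,-1]]]}}

```text
t: 3.7
eef_pos: [0.4687, -0.2662, 0.0082]
tcp_rot: [-2.153, -1.824, -0.48]
ft_force: [-0.1, -0.1, -0.3]
opening: 0.093
```

{"api": "apply_moves", "payload": {"commands": [[[0,0,0,0,0,0,1],[0,0,0,0,0,0,1],[0,0,0,0,0,0,1],[0,0,0,0,0,0,1],[0,0,0,0,0,0,1],[0,0,0,0,0,0,1]]], "newtons": 50}}

```text
t: 4.3
eef_pos: [0.4691, -0.2665, 0.0088]
tcp_rot: [-2.152, -1.827, -0.481]
ft_force: [0.7, -0.2, 7.7]
opening: 0.0498
```

{"api": "apply_moves", "payload": {"commands": [[[0,0,1,0,0,0,1],[0,0,3,0,0,0,1],[0,0,6,0,0,0,1],[0,0,9,0,0,0,1],[0,0,12,0,0,0,1],[0,0,13,0,0,0,1],[0,0,13,0,0,0,1]]]}}

```text
t: 5.0
eef_pos: [0.4693, -0.2669, 0.1396]
tcp_rot: [-2.154, -1.828, -0.481]
ft_force: [-0.5, -0.6, -3.3]
opening: 0.0497
```

Run:
```python
from h import *
from fk import *
s=env.read_state(); im,d=env.read_camera("wrist"); cv2.imwrite("pics/w2.png",im[:,:,::-1]); print(s['eef_pos'],s['ft_force'],s['moment'],s['opening'],s['t'])
ims,d2=env.read_camera("side"); cv2.imwrite("pics/s2.png",ims[:,:,::-1])
for q in env.tip_of("cup_mid","side"): print(q)
rr=R.from_rotvec(s['tcp_rot']); print('grasp pt',s['eef_pos']-rr.apply([0,0,.019]))
```

```text
[ 0.46934201 -0.26685922  0.13957978] [-0.47663146 -0.61504176 -3.30754087] [-0.54497583 -0.00350442 -0.00410307] 0.04970811676744412 5.0
{'position': [0.3428, -0.2259, 0.0215], 'p': 0.63}
{'position': [0.4656, -0.2807, 0.1478], 'p': 0.55}
{'position': [0.5094, -0.4138, -0.003], 'p': 0.4}
grasp pt [ 0.46793549 -0.27473983  0.15681108]
```

View pics/s2.png

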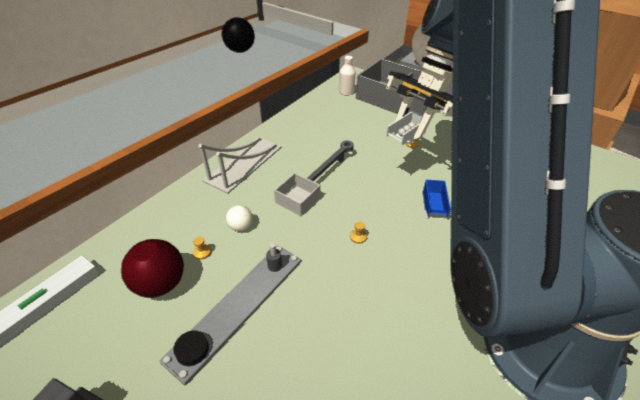

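View pics/w2.png

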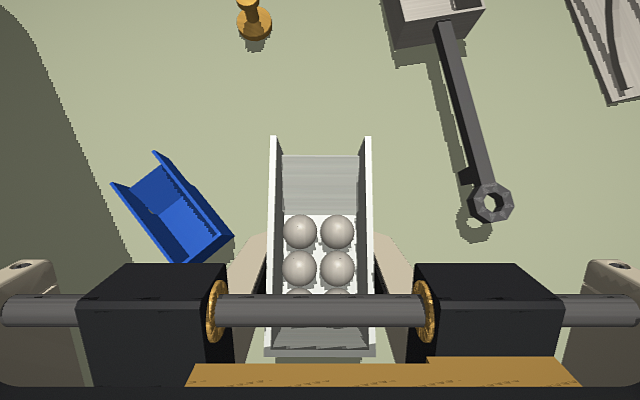

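Run:
```python
from h import *
from fk import *
s=env.read_state(); rr=R.from_rotvec(s['tcp_rot']); g=s['eef_pos']-rr.apply([0,0,.019]); a=np.radians(80.5); sv=np.array([np.cos(a),np.sin(a),0])
for lat in (-.0235,0,.0235): print(proj("wrist",g+sv*.064-Z*.002+lat*np.array([sv[1],-sv[0],0]),s))
t,r=cuppose(80.5,0,25,lip=[.630,-.042,.14]); print(delta(t,r,s))
t1=t
class S(dict):pass
for th,z in ((30,.09),(33,.056)):
    t2,r2=cuppose(80.5,th,25,lip=[.630,-.042,z]); print(th,delta(t2,r2,dict(eef_pos=t,tcp_rot=r.as_rotvec())))
```

```text
(np.float64(278.25242210600027), np.float64(144.8813937540609))
(np.float64(320.02946279136887), np.float64(144.9342262512655))
(np.float64(361.78407440377754), np.float64(144.98703038399248))
([15.23, 16.88, -1.24], [-0.001, 0.002, -0.002], np.float64(0.2))
30 ([-0.0, -0.01, -2.0], [-0.516, 0.086, -0.0], np.float64(30.0))
33 ([0.01, 0.07, -5.11], [-0.568, 0.095, -0.0], np.float64(33.0))
```

Run:
```python
from h import *
from fk import *
s=env.read_state(); im,d=env.read_camera("wrist"); P=cloud("wrist",d,s); rr=R.from_rotvec(s['tcp_rot']); g=s['eef_pos']-rr.apply([0,0,.019]); a=np.radians(80.5); sv=np.array([np.cos(a),np.sin(a),0])
for u in (272,300,320,340,368):
    for v in (138,142,146,150,153,156,160,180,200): 
        q=P[v,u]-g; print(u,v,'fwd',(q@sv*1000).round(1),'z',(q[2]*1000).round(1))
```

```text
272 138 fwd 61.0 z 17.4
272 142 fwd 58.7 z 18.0
272 146 fwd 56.7 z 17.7
272 150 fwd 54.5 z 18.3
272 153 fwd 52.9 z 18.4
272 156 fwd 51.2 z 19.1
272 160 fwd 49.3 z 18.5
272 180 fwd 39.3 z 18.5
272 200 fwd 29.8 z 17.0
300 138 fwd 124.0 z -155.7
300 142 fwd 119.3 z -155.2
300 146 fwd 114.9 z -155.7
300 150 fwd 110.1 z -154.5
300 153 fwd 107.2 z -155.9
300 156 fwd 57.5 z -2.0
300 160 fwd 55.5 z -2.9
300 180 fwd 45.7 z -10.8
300 200 fwd 35.0 z -17.6
320 138 fwd 124.5 z -157.0
320 142 fwd 119.5 z -155.7
320 146 fwd 114.8 z -155.3
320 150 fwd 110.7 z -156.3
320 153 fwd 107.3 z -156.2
320 156 fwd 57.9 z -3.2
320 160 fwd 55.7 z -3.6
320 180 fwd 45.9 z -11.5
320 200 fwd 35.2 z -18.6
340 138 fwd 124.3 z -156.5
340 142 fwd 119.7 z -156.2
340 146 fwd 114.5 z -154.3
340 150 fwd 110.3 z -155.1
340 153 fwd 107.2 z -155.9
340 156 fwd 57.6 z -2.0
340 160 fwd 55.6 z -3.1
340 180 fwd 45.8 z -11.1
340 200 fwd 35.0 z -17.5
368 138 fwd 60.6 z 18.6
368 142 fwd 58.2 z 19.6
368 146 fwd 56.5 z 18.5
368 150 fwd 54.8 z 17.6
368 153 fwd 52.9 z 18.6
368 156 fwd 51.4 z 18.6
368 160 fwd 49.6 z 17.9
368 180 fwd 39.4 z 18.5
368 200 fwd 29.5 z 18.8
```

```bash
sed -i 's/s\*.064+Z\*(.024-hg)/s*.060-Z*.0025/' fk.py
python3 - <<'E'
from fk import *; from plant import env
s=env.read_state()
t,r=cuppose(80.5,0,25,lip=[.630,-.042,.14]); print(delta(t,r,s)); q=s['joints']
for th,z in ((15,.11),(30,.085)):
    t2,r2=cuppose(80.5,th,25,lip=[.630,-.042,z]); print(th,delta(t2,r2,dict(eef_pos=t,tcp_rot=r.as_rotvec())))
E
```

```text
([15.29, 17.27, -1.19], [-0.001, 0.002, -0.002], np.float64(0.2))
15 ([-0.03, -0.2, -1.6], [-0.258, 0.043, -0.0], np.float64(15.0))
30 ([-0.01, -0.04, -2.7], [-0.516, 0.086, -0.0], np.float64(30.0))
```

{"api": "apply_moves", "payload": {"commands": [[[1,1.1,1,0,0,0,1],[3.5,4,1,0,0,0,1],[6.5,7.5,1,0,0,0,1],[9.5,11,1,0,0,0,1],[12.5,14.2,0.5,0,0,0,1],[14.7,16.5,-0.5,0,0,0,1],[15.3,17.3,-1.2,0,0,0,1],[15.3,17.3,-1.2,0,0,0,1]]]}}

```text
t: 6.0
eef_pos: [0.6219, -0.0914, 0.1254]
tcp_rot: [-2.149, -1.827, -0.479]
ft_force: [-0.9, 0.1, -2.6]
opening: 0.0498
```

{"api": "apply_moves", "payload": {"commands": [[[0,0,-0.2,-0.05,0.008,0,1],[0,-0.1,-0.6,-0.12,0.02,0,1],[0,-0.2,-1.2,-0.2,0.033,0,1],[0,-0.2,-1.6,-0.26,0.043,0,1],[0,-0.15,-1.9,-0.32,0.053,0,1],[0,-0.1,-2.3,-0.4,0.067,0,1],[0,0,-2.7,-0.48,0.08,0,1],[0,0,-2.7,-0.5,0.083,0,1]]]}}

```text
t: 6.8
eef_pos: [0.6214, -0.0932, 0.0996]
tcp_rot: [2.357, 2.002, -0.083]
ft_force: [0.2, -0.6, -3.2]
opening: 0.0499
```

Run:
```python
from h import *
from fk import *
s=env.read_state(); im,d=env.read_camera("wrist"); cv2.imwrite("pics/w3.png",im[:,:,::-1]); print(s['eef_pos'],s['t'],s['ft_force'])
im,d2=env.read_camera("side"); cv2.imwrite("pics/s3.png",cv2.resize(im[90:250,180:480],None,fx=2.6,fy=2.6)[:,:,::-1])
P=cloud("wrist",d,s); m=(d>0)&(P[...,2]>.036)&(P[...,2]<.052)&(abs(P[...,0]-.633)<.07)&(abs(P[...,1]+.02)<.07)
Q=P[m]; print(len(Q),Q.min(0),Q.max(0))
for th in (30,35,40,45,50,55,60,65,70,75,80):
    t2,r2=cuppose(80.5,th,25,lip=[.630,-.042,.060]); print(th,delta(t2,r2,s))
```

```text
[ 0.62139784 -0.09324767  0.09959991] 6.8 [ 0.15712383 -0.58853154 -3.19589569]
2538 [ 0.58894252 -0.0598811   0.03600074] [0.67437978 0.0240974  0.04656473]
30 ([-0.0, -0.04, -2.64], [-0.015, 0.005, -0.003], np.float64(0.9))
35 ([0.02, 0.09, -2.18], [-0.101, 0.019, -0.004], np.float64(5.9))
40 ([0.05, 0.27, -1.75], [-0.187, 0.033, -0.004], np.float64(10.9))
45 ([0.08, 0.47, -1.33], [-0.273, 0.047, -0.004], np.float64(15.9))
50 ([0.12, 0.72, -0.93], [-0.359, 0.062, -0.004], np.float64(20.9))
55 ([0.17, 1.0, -0.55], [-0.445, 0.076, -0.004], np.float64(25.9))
60 ([0.22, 1.3, -0.2], [-0.531, 0.09, -0.004], np.float64(30.9))
65 ([0.28, 1.64, 0.13], [-0.617, 0.104, -0.004], np.float64(35.9))
70 ([0.34, 2.01, 0.42], [-0.703, 0.119, -0.004], np.float64(40.9))
75 ([0.4, 2.4, 0.68], [-0.789, 0.133, -0.004], np.float64(45.9))
80 ([0.47, 2.8, 0.9], [-0.876, 0.147, -0.004], np.float64(50.9))
```

View pics/w3.png

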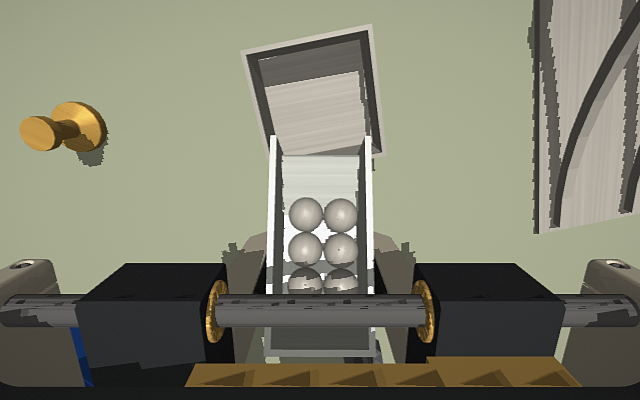

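View pics/s3.png

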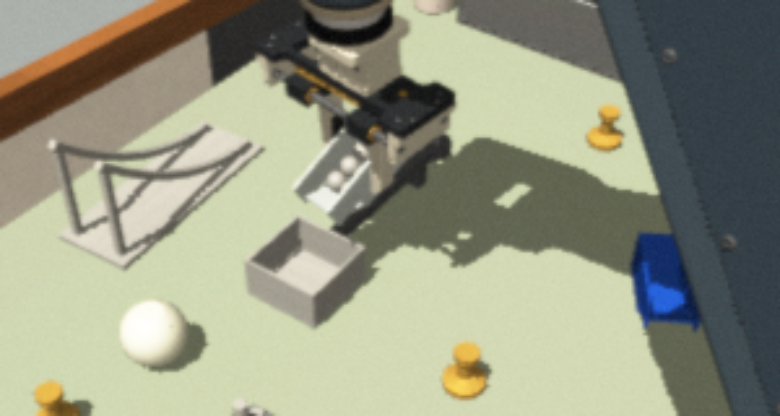

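{"api": "apply_moves", "payload": {"commands": [[[0,-0.4,-1.5,0,0,0,1],[0,-0.5,-2.9,-0.015,0.003,0,1],[0,-0.45,-2.7,-0.05,0.008,0,1],[0,-0.42,-2.6,-0.075,0.013,0,1],[0,-0.4,-2.5,-0.1,0.017,0,1],[0,-0.36,-2.4,-0.12,0.02,0,1],[0,-0.32,-2.3,-0.14,0.024,0,1],[0,-0.28,-2.2,-0.16,0.027,0,1]]]}}

```text
t: 7.7
eef_pos: [0.6219, -0.0965, 0.0772]
tcp_rot: [2.269, 1.927, -0.265]
ft_force: [-1.2, -1.3, -1.4]
opening: 0.0496
```

Run:
```python
from h import *
s=env.read_state(); im,d=env.read_camera("wrist"); cv2.imwrite("pics/w4.png",im[:,:,::-1]); print(s['eef_pos'],s['tcp_rot'],s['t'],s['ft_force'])
```

```text
[ 0.62185509 -0.0965179   0.07724404] [ 2.26903228  1.92726712 -0.26480972] 7.7 [-1.15522168 -1.34597598 -1.42012071]
```

View pics/w4.png

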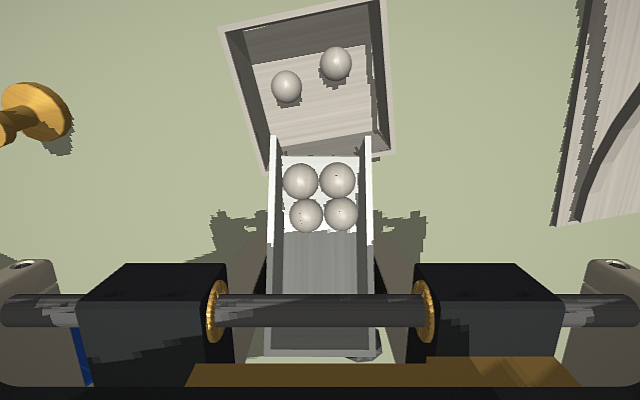

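Two balls are in the box at (286,86) and (335,63), and four are on the spout around (320,195). Continuing slowly.

{"api": "apply_moves", "payload": {"commands": [[[0,0,0,0,0,0,1],[0,0,0,0,0,0,1],[0,0,0,0,0,0,1],[0,0.05,0.1,-0.02,0.003,0,1],[0,0.1,0.2,-0.04,0.007,0,1],[0,0.15,0.3,-0.06,0.01,0,1],[0,0.2,0.4,-0.08,0.013,0,1],[0,0.25,0.5,-0.1,0.017,0,1]]]}}

```text
t: 8.55
eef_pos: [0.6222, -0.0936, 0.0828]
tcp_rot: [2.209, 1.878, -0.373]
ft_force: [1.2, -0.1, -0.9]
opening: 0.0499
```

Run:
```python
from h import *
from fk import *
s=env.read_state(); im,d=env.read_camera("wrist"); cv2.imwrite("pics/w5.png",im[:,:,::-1]); print(s['eef_pos'],s['tcp_rot'],s['t'],s['ft_force'])
for th in (45,50,55,60,65,70,75,80):
    t2,r2=cuppose(80.5,th,25,lip=[.630,-.047,.058]); print(th,delta(t2,r2,s))
```

```text
[ 0.62215223 -0.09360285  0.08282335] [ 2.20894581  1.87770167 -0.37254929] 8.55 [ 1.18671947 -0.05177713 -0.90429517]
45 ([0.01, 0.01, 0.15], [-0.013, 0.004, -0.004], np.float64(0.8))
50 ([0.05, 0.25, 0.55], [-0.099, 0.018, -0.005], np.float64(5.8))
55 ([0.09, 0.53, 0.93], [-0.185, 0.033, -0.005], np.float64(10.8))
60 ([0.15, 0.84, 1.28], [-0.271, 0.047, -0.005], np.float64(15.8))
65 ([0.2, 1.18, 1.61], [-0.357, 0.061, -0.005], np.float64(20.8))
70 ([0.26, 1.54, 1.9], [-0.443, 0.075, -0.005], np.float64(25.8))
75 ([0.33, 1.93, 2.16], [-0.529, 0.089, -0.005], np.float64(30.8))
80 ([0.4, 2.34, 2.38], [-0.615, 0.104, -0.005], np.float64(35.8))
```

View pics/w5.png

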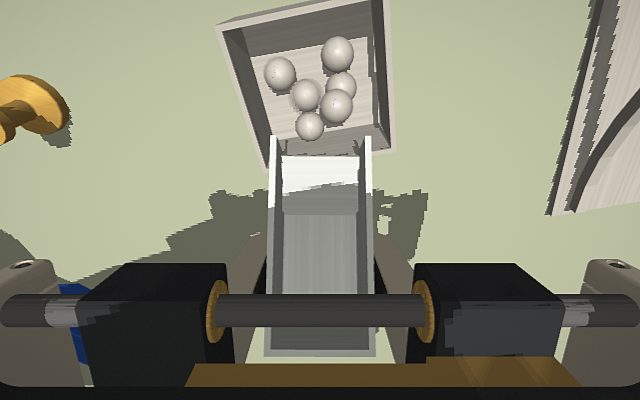

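All six balls are in the box: (280,73), (338,54), (341,87), (306,95), (336,105), (310,126). The cup floor is empty. Now the cup goes back.

Run:
```python
from h import *
from fk import *
s=env.read_state()
t,r=cuppose(80.5,0,25,mid=[.468,-.2748,.076]); print(delta(t,r,s))
```

```text
([-15.28, -17.36, -2.4], [0.763, -0.124, -0.004], np.float64(44.3))
```

{"api": "apply_moves", "payload": {"commands": [[[0,0,2,0,0,0,1],[0,-0.5,5,0.05,-0.008,0,1],[-1,-2,7,0.15,-0.025,0,1],[-3.5,-5,7,0.28,-0.046,0,1],[-6.5,-8,6,0.4,-0.066,0,1],[-9.5,-11,4,0.52,-0.086,0,1],[-12,-14,1.5,0.64,-0.105,0,1],[-14,-16.4,0,0.73,-0.12,0,1]]]}}

```text
t: 9.4
eef_pos: [0.4804, -0.2595, 0.0819]
tcp_rot: [-2.169, -1.84, -0.454]
ft_force: [1.1, -0.8, -1.2]
opening: 0.05
```

Run:
```python
from h import *
from fk import *
s=env.read_state(); print(s['eef_pos'],s['t'])
t,r=cuppose(80.5,0,25,mid=[.468,-.2748,.0268]); print(delta(t,r,s))
```

```text
[ 0.48036777 -0.25950643  0.08187322] 9.4
([-1.1, -0.74, -7.23], [0.027, -0.001, -0.001], np.float64(1.5))
```

{"api": "apply_moves", "payload": {"commands": [[[-0.8,-0.5,-2,0.02,0,0,1],[-1.2,-0.9,-4,0.03,-0.003,0,1],[-1.2,-0.9,-6,0.03,-0.003,0,1],[-1.2,-0.9,-6.5,0.03,-0.003,0,1],[-1.2,-0.9,-6.5,0.03,-0.003,0,1]]]}}

```text
t: 9.9
eef_pos: [0.47, -0.2665, 0.0174]
tcp_rot: [-2.15, -1.825, -0.476]
ft_force: [-0.2, -1.1, -1.4]
opening: 0.0497
```

Run:
```python
from h import *
from fk import *
s=env.read_state(); print(s['eef_pos'],s['t'],s['ft_force'])
t,r=cuppose(80.5,0,25,mid=[.468,-.2748,.0268]); print(delta(t,r,s))
im,d=env.read_camera("wrist"); cv2.imwrite("pics/w6.png",im[:,:,::-1]);P=cloud("wrist",d,s); rr=R.from_rotvec(s['tcp_rot']); g=s['eef_pos']-rr.apply([0,0,.019]); a=np.radians(80.5); sv=np.array([np.cos(a),np.sin(a),0])
for u in (272,368):
  for v in (150,180,200,230,250): q=P[v,u]-g; print(u,v,(q@sv*1000).round(1),(q[2]*1000).round(1))
```

```text
[ 0.46996469 -0.26654229  0.01742265] 9.9 [-0.21930692 -1.13240927 -1.42864621]
([-0.06, -0.03, -0.78], [0.0, -0.001, -0.003], np.float64(0.2))
272 150 54.7 17.6
272 180 39.3 18.8
272 200 29.5 18.5
272 230 15.2 18.2
272 250 5.9 17.1
368 150 54.9 17.1
368 180 39.5 18.0
368 200 29.6 18.8
368 230 15.3 17.7
368 250 6.0 17.5
```

{"api": "apply_moves", "payload": {"commands": [[[0,0,-0.4,0,0,0,1],[0,0,-0.7,0,0,0,1],[0,0,-0.8,0,0,0,1],[0,0,-0.85,0,0,0,1],[0,0,-0.85,0,0,0,1]]]}}

```text
t: 10.45
eef_pos: [0.4701, -0.2668, 0.0092]
tcp_rot: [-2.151, -1.826, -0.476]
ft_force: [0.8, 0.1, -2.0]
opening: 0.0501
```

{"api": "apply_moves", "payload": {"commands": [[[0,0,0,0,0,0,0],[0,0,0,0,0,0,-0.5],[0,0,0,0,0,0,-1],[0,0,0,0,0,0,-1],[0,0,0,0,0,0,-1],[0,0,0,0,0,0,-1]]]}}

```text
t: 11.05
eef_pos: [0.4701, -0.2668, 0.0092]
tcp_rot: [-2.151, -1.826, -0.476]
ft_force: [-1.0, -1.1, -0.1]
opening: 0.0852
```

Run:
```python
from h import *
from fk import *
s=env.read_state()
r=R.from_matrix(np.array([[0,1,0],[1,0,0],[0,0,-1]]).T)
print(delta([.633,-.101,.15],r,s), ik([.633,-.101,.013],r,s['joints']))
print(ik([.534,.337,.11],r,[.5,.7,1.6,0,.9,.5]))
```

```text
([16.29, 16.58, 14.08], [-0.435, 0.036, 0.161], np.float64(26.6)) (array([-2.30673402e-01,  7.64764556e-01,  1.52772638e+00, -1.43596499e-13,
        8.49101718e-01, -2.30673402e-01]), np.float64(1.1945999744966684e-12))
(array([4.89415563e-01, 6.16259762e-01, 1.51977186e+00, 5.70050962e-12,
       1.00556103e+00, 4.89415563e-01]), np.float64(6.203603639095805e-11))
```

{"api": "apply_moves", "payload": {"commands": [[[0,0,2,0,0,0,-1],[0,0,5,0,0,0,-1],[0,0,9,0,0,0,-1],[0,0,13,0,0,0,-1],[0,0,15,0,0,0,-1],[0,0,15,0,0,0,-1]]]}}

```text
t: 11.65
eef_pos: [0.471, -0.2677, 0.1618]
tcp_rot: [-2.154, -1.83, -0.478]
ft_force: [-0.0, -0.1, 0.8]
opening: 0.0929
```

Run:
```python
from h import *
from fk import *
s=env.read_state(); print(s['eef_pos'])
im,d=env.read_camera("wrist"); cv2.imwrite("pics/w7.png",im[:,:,::-1])
r=R.from_matrix(np.array([[0,1,0],[1,0,0],[0,0,-1]]).T)
print(delta([.633,-.101,.15],r,s))
```

```text
[ 0.47101377 -0.2676829   0.16184589]
([16.2, 16.67, -1.18], [-0.431, 0.04, 0.16], np.float64(26.5))
```

View pics/w7.png

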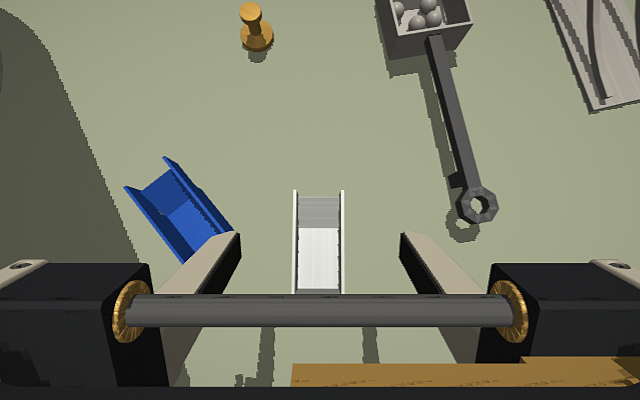

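The cup stands upright and empty at (318,240), and the balls sit in the box at (425,12). Now to the bar.

{"api": "apply_moves", "payload": {"commands": [[[1.5,1.5,1,-0.05,0.005,0.02,-1],[4,4,1,-0.13,0.012,0.05,-1],[7,7.2,1,-0.21,0.02,0.08,-1],[10,10.3,0.5,-0.29,0.027,0.11,-1],[13,13.4,0,-0.36,0.033,0.135,-1],[15.3,15.7,-0.8,-0.41,0.038,0.15,-1],[16.2,16.7,-1.2,-0.431,0.04,0.16,-1],[16.2,16.7,-1.2,-0.431,0.04,0.16,-1]]]}}

```text
t: 12.5
eef_pos: [0.6318, -0.098, 0.1448]
tcp_rot: [-2.214, -2.217, 0.004]
ft_force: [-0.3, -0.5, -1.0]
opening: 0.0932
```

Run:
```python
from h import *
from fk import *
s=env.read_state(); print(s['eef_pos'],s['t'])
im,d=env.read_camera("wrist"); cv2.imwrite("pics/w8.png",im[:,:,::-1]); P=cloud("wrist",d,s)
m=(d>0)&(P[...,2]>.030)&(P[...,2]<.045)&(abs(P[...,0]-.635)<.03)&(P[...,1]<-.064)&(P[...,1]>-.2)
Q=P[m]; print('bar',len(Q),cv2.minAreaRect((Q[:,:2]*1000).astype(np.float32)),np.median(Q[:,2]))
m=(d>0)&(P[...,2]>.040)&(P[...,2]<.05)&(abs(P[...,0]-.635)<.07)&(P[...,1]>-.08)&(P[...,1]<.06)
Q=P[m]; print('box',len(Q),cv2.minAreaRect((Q[:,:2]*1000).astype(np.float32)),Q.min(0),Q.max(0))
it,dt=env.read_camera("top"); cv2.imwrite("pics/t8.png",it[:,:,::-1]); PT=cloud("top",dt)
m=(dt>0)&(PT[...,2]>.022)&(PT[...,2]<.05)&(abs(PT[...,0]-.635)<.04)&(PT[...,1]<-.235)&(PT[...,1]>-.29)
Q=PT[m]; print('eye',len(Q),Q.min(0),Q.max(0))
```

```text
[ 0.6317518  -0.09801515  0.1448076 ] 12.5
bar 1975 ((633.7103271484375, -131.33810424804688), (14.012189865112305, 134.88442993164062), 1.1284533739089966) 0.038232289133520836
box 1750 ((631.6530151367188, -23.600711822509766), (84.2430191040039, 94.38361358642578), 1.0644829273223877) [ 0.58876776 -0.07074578  0.04002228] [0.67432486 0.02373554 0.04663394]
eye 133 [ 0.61967002 -0.26833948  0.02316541] [ 0.65648668 -0.23501307  0.04406327]
```

View pics/w8.png

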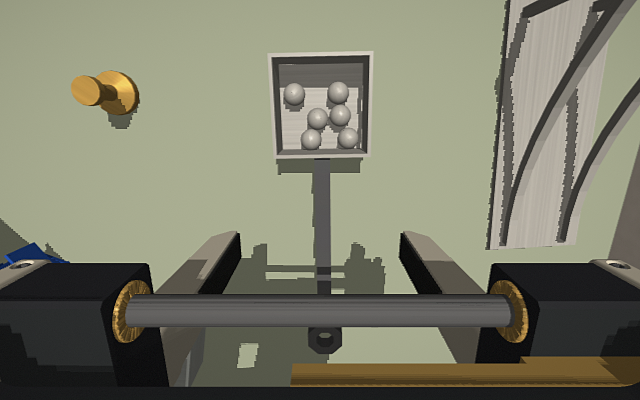

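```bash
cat >> fk.py <<'E'
def bar_pose(g,yaw):  # tool down, x along world +y turned by yaw; g grasp point
    return np.array(g)-[0,0,.019], R.from_rotvec([0,0,yaw])*R.from_matrix(np.array([[0,1,0],[1,0,0],[0,0,-1]]).T)
E
python3 - <<'E'
from fk import *; from plant import env
s=env.read_state(); print(delta(*bar_pose([.6332,-.1023,.032],.0197),s), s['t'])
E
```

```text
([0.2, -0.18, -13.32], [-0.004, -0.006, 0.022], np.float64(1.3)) 12.6
```

{"api": "apply_moves", "payload": {"commands": [[[0.1,-0.1,-2,0,0,0.01,-1],[0.2,-0.2,-6,-0.002,-0.003,0.02,-1],[0.2,-0.2,-9.5,-0.003,-0.005,0.022,-1],[0.2,-0.2,-12,-0.003,-0.005,0.022,-1],[0.2,-0.2,-13,-0.003,-0.005,0.022,-1],[0.2,-0.2,-13.3,-0.003,-0.005,0.022,-1],[0.2,-0.2,-13.3,-0.003,-0.005,0.022,-1]]]}}

```text
t: 13.3
eef_pos: [0.6343, -0.1027, 0.015]
tcp_rot: [2.199, 2.242, 0.002]
ft_force: [-0.2, -0.4, 0.2]
opening: 0.0929
```

Run:
```python
from fk import *; from plant import env
s=env.read_state(); print(delta(*bar_pose([.6332,-.1023,.032],.0197),s), s['t'], s['eef_pos'],s['ft_force'])
```

```text
([-0.11, 0.04, -0.2], [-0.0, 0.002, 0.0], np.float64(0.1)) 13.3 [ 0.63431045 -0.10269108  0.01504347] [-0.15747609 -0.38255981  0.16713745]
```

{"api": "apply_moves", "payload": {"commands": [[[-0.1,0,-0.2,0,0,0,-1],[-0.1,0,-0.2,0,0,0,0.3],[-0.1,0,-0.2,0,0,0,0.7],[-0.1,0,-0.2,0,0,0,1],[-0.1,0,-0.2,0,0,0,1],[-0.1,0,-0.2,0,0,0,1],[-0.1,0,-0.2,0,0,0,1],[-0.1,0,-0.2,0,0,0,1]]], "newtons": 60}}

```text
t: 14.1
eef_pos: [0.6331, -0.1018, 0.0121]
tcp_rot: [2.198, 2.244, 0.001]
ft_force: [-0.4, 0.5, -1.5]
opening: 0.0416
```

{"api": "apply_moves", "payload": {"commands": [[[0,0,0,0,0,0,1],[0,0,0.3,0,0,0,1],[0,0,0.8,0,0,0,1],[0,0,1.4,0,0,0,1],[0,0,2,0,0,0,1],[0,0,2,0,0,0,1],[0,0,2,0,0,0,1]]]}}

```text
t: 14.8
eef_pos: [0.6328, -0.1017, 0.032]
tcp_rot: [2.199, 2.244, 0.001]
ft_force: [-0.2, -0.0, -6.3]
opening: 0.0134
```

```bash
cat > chk.py <<'E'
from h import *
from fk import *
import sys
s=env.read_state(); print('t',s['t'],s['eef_pos'].round(4),s['tcp_rot'].round(4),'F',s['ft_force'].round(2),'M',s['moment'].round(3),s['opening'])
im,d=env.read_camera("wrist"); cv2.imwrite(f"pics/{sys.argv[1]}.png",im[:,:,::-1]); P=cloud("wrist",d,s)
g=s['eef_pos']-R.from_rotvec(s['tcp_rot']).apply([0,0,.019]); tx=R.from_rotvec(s['tcp_rot']).apply([1,0,0]); ty=R.from_rotvec(s['tcp_rot']).apply([0,1,0])
v=P-g; A=v@tx; B=v@ty; z=v[...,2]
k=(d>0)&(abs(B)<.008)&(A>.015)&(A<.036)&(abs(z-.007)<.02)
c=np.polyfit(A[k],z[k],1); print('bar top: slope',c[0].round(4),'z at grasp',c[1].round(4),k.sum())
k=(d>0)&(abs(B)<.05)&(A>.036)&(A<.14)&(z>.003)&(z<.03)
a=np.c_[A[k],B[k],np.ones(k.sum())]; w=np.linalg.lstsq(a,z[k],rcond=None)[0]
for _ in range(5):
    e=abs(a@w-z[k]); w=np.linalg.lstsq(a[e<.004],z[k][e<.004],rcond=None)[0]
print('box rim plane slope along',w[0].round(4),'across',w[1].round(4),'n',(e<.004).sum(),'A range',A[k][e<.004].min().round(4),A[k][e<.004].max().round(4),'B',B[k][e<.004].min().round(4),B[k][e<.004].max().round(4),'z0',w[2].round(4))
E
python3 chk.py w9
```

```text
t 14.8 [ 0.6328 -0.1017  0.032 ] [2.1986e+00 2.2440e+00 1.0000e-03] F [-0.19 -0.04 -6.34] M [-0.036 -0.066 -0.025] 0.013402263025062429
bar top: slope 0.0041 z at grasp -0.0039 1057
box rim plane slope along 0.0011 across 0.0001 n 358 A range 0.0416 0.1197 B -0.0419 0.0415 z0 0.0032
```

View pics/w9.png

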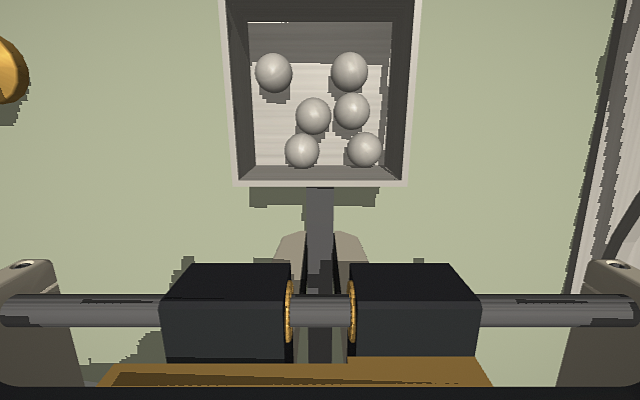

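The arm is up and level, but the fingers were still closing when the lift began, so the bar sits 11 mm below the pad centre. I'll set it down and regrip properly.

{"api": "apply_moves", "payload": {"commands": [[[0,0,-0.3,0,0,0,1],[0,0,-0.6,0,0,0,1],[0,0,-0.8,0,0,0,1],[0,0,-0.9,0,0,0,1],[0,0,-0.9,0,0,0,1],[0,0,-0.9,0,0,0,0.3],[0,0,-0.9,0,0,0,0.3],[0,0,-0.9,0,0,0,0.3]]]}}

```text
t: 15.65
eef_pos: [0.6335, -0.1019, 0.0236]
tcp_rot: [2.198, 2.243, 0.002]
ft_force: [-0.1, 0.3, -0.1]
opening: 0.0307
```

{"api": "apply_moves", "payload": {"commands": [[[0,0,-0.4,0,0,0,0.3],[0,0,-0.8,0,0,0,0.3],[0,0,-1.1,0,0,0,0.3],[0,0,-1.1,0,0,0,0.3]]]}}

```text
t: 16.05
eef_pos: [0.6327, -0.1017, 0.0115]
tcp_rot: [-2.198, -2.244, -0.0]
ft_force: [0.4, 0.4, 0.4]
opening: 0.0327
```

```bash
python3 chk.py w10
```

```text
t 16.05 [ 0.6327 -0.1017  0.0115] [-2.1983e+00 -2.2437e+00 -5.0000e-04] F [0.39 0.42 0.42] M [-0.114 -0.108  0.045] 0.03265778047648226
bar top: slope -0.0031 z at grasp 0.0078 1209
box rim plane slope along -0.0031 across -0.0003 n 5599 A range 0.0375 0.1179 B -0.0422 0.0426 z0 0.0132
```

{"api": "apply_moves", "payload": {"commands": [[[0,0,0,0,0,0,1],[0,0,0,0,0,0,1],[0,0,0,0,0,0,1],[0,0,0,0,0,0,1],[0,0,0,0,0,0,1],[0,0,0,0,0,0,1],[0,0,0,0,0,0,1]]], "newtons": 60}}

```text
t: 16.8
eef_pos: [0.6331, -0.1018, 0.0123]
tcp_rot: [2.198, 2.244, 0.001]
ft_force: [-0.1, 0.0, 1.4]
opening: 0.0133
```

{"api": "apply_moves", "payload": {"commands": [[[0,0,0.3,0,0,0,1],[0,0,1,0,0,0,1],[0,0,2,0,0,0,1],[0,0,3,0,0,0,1],[0,0,3.5,0,0,0,1],[0,0,3.5,0,0,0,1],[0,0,3.5,0,0,0,1]]]}}

```text
t: 17.5
eef_pos: [0.6329, -0.1018, 0.0471]
tcp_rot: [2.198, 2.244, 0.001]
ft_force: [-0.7, -0.3, -5.8]
opening: 0.0135
```

```bash
python3 chk.py w11
python3 - <<'E'
from h import *
im,d=env.read_camera("top"); P=cloud("top",d)
for th in ("bowl","jack","stand_pin","stand_seat","gate_eye","gate_box"):
    for q in env.tip_of(th,"top")[:2]: print(th,np.round(q['position'],3),round(q['p'],2))
def seg(u0,u1,v0,v1,z0,z1):
    Q=P[v0:v1,u0:u1].reshape(-1,3); dd=d[v0:v1,u0:u1].ravel(); Q=Q[(dd>0)&(Q[:,2]>z0)&(Q[:,2]<z1)]
    r=cv2.minAreaRect((Q[:,:2]*1000).astype(np.float32)); return len(Q),np.median(Q[:,:2],0),Q.min(0),Q.max(0),r
print('bowl',seg(140,205,120,185,.03,.14)[2:4])
print('pintip',seg(225,255,190,225,.07,.1)); print('post',seg(225,255,190,225,.02,.1)[1:4]);print('seat',seg(130,180,200,235,.024,.04))
E
```

```text
t 17.5 [ 0.6329 -0.1018  0.0471] [2.1985e+00 2.2438e+00 1.2000e-03] F [-0.67 -0.3  -5.78] M [-0.027 -0.106 -0.003] 0.013519446157979847
bar top: slope 0.0072 z at grasp 0.0067 1202
box rim plane slope along -0.0022 across -0.0002 n 5449 A range 0.0382 0.1181 B -0.0426 0.0422 z0 0.0124
bowl [0.71  0.355 0.006] 0.78
jack [0.688 0.137 0.002] 0.73
stand_pin [0.535 0.182 0.086] 0.85
stand_pin [ 0.466 -0.276  0.02 ] 0.53
stand_seat [0.533 0.422 0.03 ] 0.84
gate_eye [ 0.636 -0.253  0.062] 0.7
gate_eye [0.533 0.419 0.032] 0.54
gate_box [ 0.632 -0.017  0.056] 0.71
gate_box [0.536 0.18  0.086] 0.67
bowl (array([0.65141711, 0.29961716, 0.03029596]), array([0.76729698, 0.41865732, 0.11625331]))
pintip (21, array([0.5347055, 0.1837996]), array([0.53098129, 0.17800237, 0.07365405]), array([0.54034899, 0.18852259, 0.08777499]), ((535.6416625976562, 183.26028442382812), (10.50730037689209, 9.358359336853027), 89.48240661621094))
post (array([0.53599186, 0.18059718]), array([0.5266433 , 0.16848297, 0.03137092]), array([0.55138411, 0.20018518, 0.08777499]))
seat (410, array([0.53359631, 0.41878723]), array([0.5041745 , 0.38837473, 0.02414403]), array([0.56425878, 0.44931299, 0.03576058]), ((533.5778198242188, 419.0888671875), (59.406925201416016, 60.046024322509766), 23.7105770111084))
```

{"api": "apply_moves", "payload": {"commands": [[[0,0,1,0,0,0,1],[0,0,3,0,0,0,1],[0,0,5.2,0,0,0,1],[0,0,7.5,0,0,0,1],[0,0,10,0,0,0,1],[0,0,12,0,0,0,1],[0,0,13.2,0,0,0,1],[0,0,13.5,0,0,0,1]]]}}

```text
t: 18.7
eef_pos: [0.6335, -0.1019, 0.1838]
tcp_rot: [2.197, 2.242, 0.003]
ft_force: [0.9, 0.3, -5.9]
opening: 0.0137
```

{"api": "apply_moves", "payload": {"commands": [[[-0.2,0.8,0,0,0,0,1],[-0.5,2.2,0,0,0,0,1],[-1,4.3,0,0,0,0,1],[-1.5,6.7,0,0,0,0,1],[-2.1,9.3,0,0,0,0,1],[-2.7,12,0,0,0,-0.003,1],[-3.3,14.7,0,0,0,-0.004,1],[-3.9,17.4,0,0,0,-0.005,1]]]}}

```text
t: 19.5
eef_pos: [0.5927, 0.0743, 0.1811]
tcp_rot: [-2.203, -2.238, 0.001]
ft_force: [1.0, -0.5, -7.0]
opening: 0.0135
```

{"api": "apply_moves", "payload": {"commands": [[[-0.6,2.7,0,0,0,-0.001,1],[-1.2,5.4,0,0,0,-0.002,1],[-1.8,8.1,0,0,0,-0.003,1],[-2.4,10.8,0,0,0,-0.004,1],[-3,13.4,0,0,0,-0.005,1],[-3.6,15.9,0,0,0,-0.006,1],[-4.1,18.2,0,0,0,-0.007,1],[-4.5,20.2,0,0,0,-0.007,1]]]}}

```text
t: 20.3
eef_pos: [0.5473, 0.2761, 0.181]
tcp_rot: [-2.21, -2.231, 0.001]
ft_force: [-0.6, 0.6, -5.8]
opening: 0.0135
```

{"api": "apply_moves", "payload": {"commands": [[[-0.4,1.8,0,0,0,0,1],[-0.8,3.3,0,0,0,0,1],[-1.1,4.6,0,0,0,0,1],[-1.3,5.6,0,0,0,0,1],[-1.4,6.1,0,0,0,0,1],[-1.4,6.1,0,0,0,0,1],[-1.4,6.1,0,0,0,0,1]]]}}

```text
t: 21.0
eef_pos: [0.5352, 0.3348, 0.1821]
tcp_rot: [2.212, 2.23, 0.001]
ft_force: [0.9, -0.2, -4.9]
opening: 0.0132
```

```bash
python3 chk.py w12;  python3 - <<'E'
from h import *
from fk import *
s=env.read_state(); print(delta(*bar_pose([.5344,.3357,.125],.0072),s))
for n in("top","side"):
    im,d=env.read_camera(n); cv2.imwrite(f"pics/{n}12.png",im[:,:,::-1])
    for th in ("gate_eye","gate_box"):
        for q in env.tip_of(th,n)[:2]: print(n,th,np.round(q['position'],3),round(q['p'],2))
E
```

```text
t 21.0 [0.5352 0.3348 0.1821] [2.2121e+00 2.2301e+00 9.0000e-04] F [ 0.91 -0.21 -4.91] M [-0.078 -0.125 -0.002] 0.013182833087984756
bar top: slope 0.0034 z at grasp 0.0068 1201
box rim plane slope along -0.0026 across 0.0002 n 5463 A range 0.0368 0.1182 B -0.0426 0.0424 z0 0.0124
([-0.08, 0.1, -7.61], [-0.0, 0.001, -0.001], np.float64(0.1))
top gate_eye [0.537 0.181 0.2  ] 0.94
top gate_box [ 0.506 -0.416  0.001] 0.61
side gate_eye [0.537 0.182 0.205] 0.78
side gate_eye [0.529 0.415 0.19 ] 0.5
side gate_box [0.532 0.416 0.19 ] 0.9
```

View pics/side12.png

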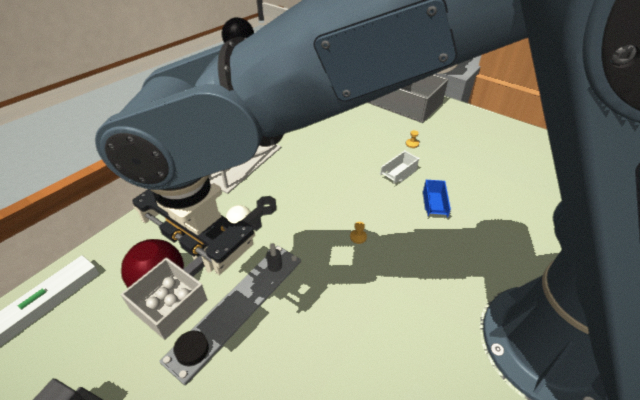

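View pics/w12.png

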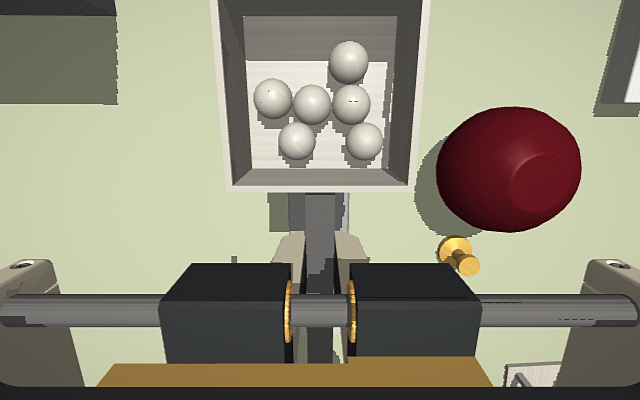

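{"api": "apply_moves", "payload": {"commands": [[[0,0,-0.6,0,0,0,1],[-0.1,0.1,-1.8,0,0,0,1],[-0.1,0.1,-3.3,0,0,0,1],[-0.1,0.1,-4.8,0,0,0,1],[-0.1,0.1,-6.2,0,0,0,1],[-0.1,0.1,-7.2,0,0,0,1],[-0.1,0.1,-7.6,0,0,0,1],[-0.1,0.1,-7.6,0,0,0,1]]]}}

```text
t: 22.15
eef_pos: [0.5339, 0.3361, 0.1055]
tcp_rot: [2.212, 2.231, 0.0]
ft_force: [-0.1, 0.3, -6.1]
opening: 0.0135
```

```bash
python3 chk.py w13;  python3 - <<'E'
from h import *
from fk import *
s=env.read_state(); print(delta(*bar_pose([.5344,.3357,.125],.0072),s))
for n in("top","side"):
    im,d=env.read_camera(n); cv2.imwrite(f"pics/{n}13.png",im[:,:,::-1])
    for th in ("gate_eye","gate_box","stand_pin","stand_seat"):
        for q in env.tip_of(th,n)[:2]: print(n,th,np.round(q['position'],3),round(q['p'],2))
    P=cloud(n,d); m=(d>0)&(abs(P[...,0]-.535)<.03)&(abs(P[...,1]-.183)<.022)&(P[...,2]>.108)&(P[...,2]<.15); Q=P[m]
    if len(Q): print('eye',len(Q),Q.min(0).round(4),Q.max(0).round(4),np.median(Q[:,2]).round(4))
    m=(d>0)&(abs(P[...,0]-.535)<.06)&(abs(P[...,1]-.42)<.06)&(P[...,2]>.130)&(P[...,2]<.145); Q=P[m]
    if len(Q): print('box',len(Q),Q.min(0).round(4),Q.max(0).round(4),np.median(Q[:,2]).round(4))
E
```

```text
t 22.15 [0.5339 0.3361 0.1055] [2.2120e+00 2.2306e+00 1.0000e-04] F [-0.07  0.34 -6.13] M [-0.078 -0.055 -0.031] 0.01346728477950442
bar top: slope 0.0006 z at grasp 0.0069 1201
box rim plane slope along -0.0028 across -0.0007 n 5483 A range 0.0367 0.1181 B -0.0427 0.0423 z0 0.0124
([0.02, -0.06, -0.02], [-0.0, 0.001, -0.001], np.float64(0.1))
top gate_eye [0.534 0.184 0.119] 0.86
top gate_box [0.534 0.18  0.084] 0.39
top stand_pin [0.536 0.181 0.085] 0.89
eye 166 [0.5183 0.1686 0.116 ] [0.5552 0.2043 0.1361] 0.1309
side gate_eye [ 0.468 -0.28   0.021] 0.55
side gate_eye [0.536 0.418 0.004] 0.26
side gate_box [0.53  0.419 0.114] 0.57
side gate_box [ 0.47  -0.283  0.02 ] 0.44
side stand_pin [0.531 0.184 0.085] 0.6
side stand_seat [0.533 0.415 0.032] 0.62
eye 261 [0.5162 0.1662 0.1173] [0.553  0.2047 0.1344] 0.131
box 780 [0.49 0.36 0.13] [0.5767 0.4625 0.141 ] 0.1365
```

View pics/side13.png

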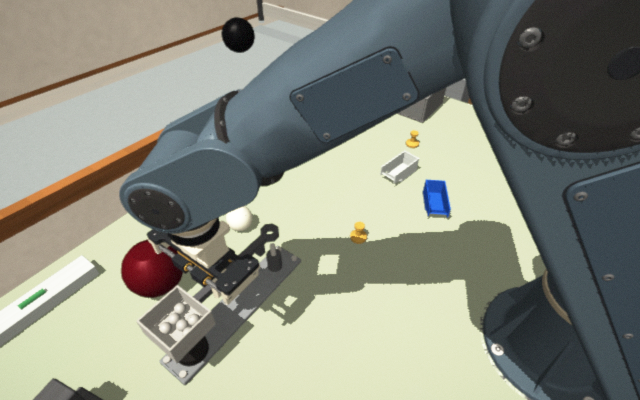

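View pics/top13.png

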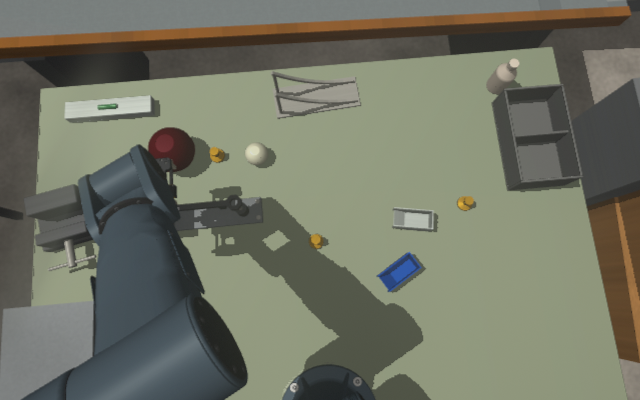

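{"api": "apply_moves", "payload": {"commands": [[[0,-0.1,0,0,0,0,1],[0,-0.1,0,0,0,0,1],[0,-0.1,0,0,0,0,1],[0,-0.1,0,0,0,0,1],[0,-0.1,0,0,0,0,1]]]}}

```text
t: 23.2
eef_pos: [0.5341, 0.3352, 0.1061]
tcp_rot: [2.212, 2.23, 0.001]
ft_force: [-0.5, 0.3, -4.5]
opening: 0.0135
```

```bash
python3 chk.py w14
python3 - <<'E'
from plant import env
print(env.read_state()['joint_vel'].round(4)); print(env.sign_off())
E
```

```text
t 23.2 [0.5341 0.3352 0.1061] [2.2119e+00 2.2305e+00 1.3000e-03] F [-0.48  0.3  -4.49] M [-0.049 -0.085  0.033] 0.01351213576772363
bar top: slope 0.0031 z at grasp 0.0068 1201
box rim plane slope along -0.0032 across 0.0002 n 5463 A range 0.0387 0.1178 B -0.0425 0.0423 z0 0.0124
[-0.0001  0.0002 -0.0005  0.0005  0.0003 -0.0009]
the job is handed in; nothing more can be done
None
```

The job is done and handed in at about 23 s: all six balls are in the box. The empty cup stands upright, released, at its old spot on the ledge. The loaded arm is held still and level above the stand.

- **Final position:** The eye is within about 1–2 mm of straight above the pin by the last camera measurements, with its underside about 33 mm above the tip. The box is above the seat, also within about 2 mm, with about 63 mm of clearance.
- **Level and grip:** The box rim slopes about 0.003 rad. The bar is gripped about 83 mm from the box centre, at 60 N.
- **Bystanders:** The bowl, jack, brass feet and blue cup look unmoved in the last top picture.

**What went wrong:**
- On the first lift of the bar the fingers were still closing, so they caught it about 11 mm low on the pads. I set the arm down, regripped at pad centre and lifted again.
- The network once mistook other things for the eye and the box in the last pictures, with low scores, so I relied on the depth measurements. These placed the eye about 1 mm off in y, and I corrected that with a last 1 mm shift. I did not re-measure the eye itself after that shift.

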